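# Nest three chip pans on the sprung hook, largest first

## Task

Hang the three steel chip pans by the eyes of their handles on the one hook, the largest first, then the medium, then the small, each open front facing out towards the hook's tip so that they nest. Let the bar take each pan and push it gently back along the bar until the sprung stop behind gives a few millimetres, never bottoming the stop or forcing the hook, then let go, so that the three hang still with handle against handle. Leave everything else on the bench where it is.

Things in the scene. Friction and masses are not known exactly. Their poses are not given: they have to be found in the camera images.
- large_pan: The large chip pan (mm): steel dustpan-like scoop, loose, standing on its floor; back plate 92 high, 120 wide (y), floor and two sides 55 high, 3 thick; open on top and in front (its -x). Spans x -36 (open edge) to +10 (rear face). Handle above the back plate: see its eye and grip. Origin: underside, below the middle of the handle. About 280 g, +-20 percent.
- large_pan_eye (a point): Centre of the large pan's eye, z=120 mm above the pan's origin: an opening right through the handle along x, 22 mm wide (y), 28 tall. The black handle is straight, 36 mm wide (y), 20 thick (x -10 to +10, its rear face flush with the pan's), from 20 below this point to 56 above.
- large_pan_grip (a point): Point on the large pan's solid grip, 38 mm above the eye's centre; the solid part reaches from 14 to 56 mm above the eye's centre. Good place to pinch across the 36 mm width.
- medium_pan: The medium chip pan (mm): steel dustpan-like scoop, loose, standing on its floor; back plate 70 high, 98 wide (y), floor and two sides 42 high, 3 thick; open on top and in front (its -x). Spans x -36 (open edge) to +10 (rear face). Handle above the back plate: see its eye and grip. Origin: underside, below the middle of the handle. About 210 g, +-20 percent.
- medium_pan_eye (a point): Centre of the medium pan's eye, z=109 mm above the pan's origin: an opening right through the handle along x, 22 mm wide (y), 28 tall. The black handle is straight, 36 mm wide (y), 20 thick (x -10 to +10, its rear face flush with the pan's), from 20 below this point to 56 above.
- medium_pan_grip (a point): Point on the medium pan's solid grip, 38 mm above the eye's centre; the solid part reaches from 14 to 56 mm above the eye's centre. Good place to pinch across the 36 mm width.
- small_pan: The small chip pan (mm): steel dustpan-like scoop, loose, standing on its floor; back plate 48 high, 76 wide (y), floor and two sides 29 high, 3 thick; open on top and in front (its -x). Spans x -36 (open edge) to +10 (rear face). Handle above the back plate: see its eye and grip. Origin: underside, below the middle of the handle. About 140 g, +-20 percent.
- small_pan_eye (a point): Centre of the small pan's eye, z=98 mm above the pan's origin: an opening right through the handle along x, 22 mm wide (y), 28 tall. The black handle is straight, 36 mm wide (y), 20 thick (x -10 to +10, its rear face flush with the pan's), from 20 below this point to 56 above.
- small_pan_grip (a point): Point on the small pan's solid grip, 38 mm above the eye's centre; the solid part reaches from 14 to 56 mm above the eye's centre. Good place to pinch across the 36 mm width.
- hook: Fixed hook stand (mm). Origin: on the bench under the front face of its upright (44 wide, 177 high, 22 thick). A level round bar, 8 in diameter, axis 155 above the bench, runs from the upright along the stand's -x for 130, then its last 10 turn up by 9 (top of tip 168 high). x points back from tip to upright. A sprung brass stop plate sits on the bar.
- hook_bar (a point): Point on the bar's axis at the upright's front face (axes as the hook's). A pan that hangs has its eye centre 10 mm below the bar's axis.
- hook_tip (a point): End of the upturned tip: 140 mm in front of the upright, 9 mm above the bar's axis (bar radius 4 more around it).
- stop (a joint): How far the stop plate (42 mm wide, from 18 below to 38 above the bar) is pushed back (m): 0 rest, 0.012 bottomed. Gives from 2 N, then 0.8 N per mm, plus sliding friction of hanging pans (some 1 to 4 N). Where its front rests is NOT measured and differs each time: 30 to 55 mm in front of the upright; it must be felt. The stiff collar behind it that sets this stays put.
- brass_ring: Bystander, loose, leave alone: flat brass ring, 60 mm across, 9 high, among the pans. Origin: centre of its underside.
- flange: Bystander, loose, leave alone: brass disc 90 mm across, 7 high with a 36 mm boss to 16 high. Origin: centre of its underside.
- jar: Bystander, loose, leave alone: glass jar, 60 mm across, 75 high. Origin: centre of its underside.
- battery: Bystander, loose, leave alone: black tool battery, about 78 x 70 mm, 63 high. Origin: centre of its underside.
- file: Bystander, loose, leave alone: flat file with wooden handle, 300 mm long, lying down, 24 high. Origin: underside, 160 mm from the handle end.
- mug: Bystander, loose, leave alone: white mug, 78 mm across, 90 high. Origin: centre of its underside.
- tape: Bystander, loose, leave alone: black roll of tape lying flat, 90 mm across, 24 high. Origin: centre of its underside.
Mind the look-alikes: they are no part of the job. Leave any purple or yellow look-alike of the medium_pan alone. Leave any yellow look-alike of the small_pan alone.

How it is judged:
By the outcome, as a careful person would: the job done as asked, in the order asked, and still so for the second after the job is handed in, with the robot touching nothing.
It also fails if it takes over 72 s, if anything falls off the work surface, if the arm or the gripper's body presses on something with over 40 N, if the wrist force passes 120 N, or if a joint passes its speed limit or range.

## Robot

A 6-joint arm with a two-finger parallel gripper is mounted at the origin on the work surface. World frame = base frame: x ahead of the robot, y to its left, z up, the work surface at z = 0. Lengths are in mm, angles in degrees, forces in N, time in s.
With the tool pointing down it reaches from about 350 to 850 mm from the base axis. Payload 8.1 kg.
Tool frame: the origin (TCP) lies at the very end of the fingers, on their centre line; the grasp point (between the pads) lies 19 mm behind it; z points along the fingers, y is the line along which they close (so a half turn about z gives the same grasp; the last joint's range is limited). The gripper opens to 85 mm and grips with 20 to 120 N. Pads are 22 mm wide; open, the fingers measure 114 mm over their backs; the gripper's body (76 mm by 85 mm) begins 54 mm behind the grasp point. The pads swing forward as they close: fully open they stand 13 mm farther back than shut.
Start: joints at [59.049, 7.471, 85.268, -0, 87.261, -4.893], TCP at [263.55, 539.024, 231.292] pointing down, gripper open.
Joint ranges: [-169.43, 169.43], [-51.17, 129.36], [1.28, 143.12], [-76.62, 256.62], [0, 156.53], [-152.29, 152.29]. Speed limits (degrees/s): [136.94, 136.94, 159.86, 180, 180, 180].

## Interface

Orientations are given as [roll, pitch, yaw] about the fixed x, y, z axes, in that order (R = Rz(yaw) Ry(pitch) Rx(roll)).
In Python, from bench import r gives the robot as it stands.
- The arm moves only by the shell command python3 -m jog 'ROWS' [FORCE]. ROWS is JSON, a list of rows, each a list of 7 numbers: the turn, a rotation vector about the tool's x, y, z in degrees, then the shift along the tool's x, y, z in mm, then the closure, from -1 (fully open) to 1 (shut), so that 0 is half open. A call has 1 to 5 rows; each row shifts and turns the commanded pose from where the row before left it, along the tool's axes as they then stand; what a row does not reach is not made up. A row lasts 1/10 s, in which the tool goes at most 50 mm and 8.59 degrees, less where a joint would pass 70% of its speed; a pose out of reach is approached as far as the arm can. A call is refused whole if a number of a shift passes 50 or a number of a turn 8.59, either way. A call with a gripper value outside its range is refused whole. The fingers move at their own pace and stop on an object; FORCE is the grip in N (left out, the last holds). Time passes only in rows, so rows that do not move let the fingers close. It gives the time, the measured TCP pose, the force, the opening and the grip force at its end, in the units of the state.
- r.sense(): the state, without advancing time (a new reading comes with each control period).
- r.snapshot(name): name is "side" or "top" or "wrist"; returns a dict with "pixels" (480x640x3 uint8, red, green, blue), "fx", "fy", "cx", "cy" (pixels), "world_to_cam" (4x4, takes a point from world to camera coordinates); the wrist camera has in their place "hand_eye" (4x4, takes a point from camera to tool coordinates, whose origin is the TCP and whose axes are the flange's). Camera axes: x right, y up, looking along -z (the intrinsics and any distortion apply to the point x, -y, -z); pixel columns grow to the right and rows downward; lengths in mm; the calibration is good to about 2 mm. A picture is of the moment at which its call begins: read the wrist's pose just before it. There is no depth.
- r.hand_in(): hands the job in; it is judged then, once.
The state is a dict: "time": time; "joint_pos": joint angles; "qd": joint speeds; "joint_efforts": joint torques, N m; "tool_pos": TCP position; "tcp_rot": TCP orientation; "ft_force": force on the tool from outside, world axes, zero at the start; "wrist_torque": the same for the moment, N m; "finger_gap": finger opening in mm; "grip_force": force on a finger pad.
Only numpy, scipy, OpenCV 4.12 (cv2) and the standard library are available. Lean on these libraries where they do the work, as an engineer would, in place of code of your own. Each camera call takes 0.05 s, during which the arm holds its last target. There are 200 camera calls.

## Working session

There is one attempt and no reset: what is moved stays moved. The work goes in short steps, Python scripts to look and compute and a shell command to move; the robot and the scene stay as the last step left them, time stands still between calls to the robot, and variables do not carry over. Pictures are saved under pics/ and viewed, at most 10 in all, crops included, and the job is handed in when it is done.

```bash
ls; mkdir -p pics
cat > h.py <<'E'
import numpy as np, cv2
from bench import r
from scipy.spatial.transform import Rotation as R
def snap(n,f=None):
    s=r.sense(); d=r.snapshot(n)
    if n=='wrist':
        T=np.eye(4);T[:3,:3]=R.from_euler('xyz',s['tcp_rot'],degrees=True).as_matrix();T[:3,3]=s['tool_pos']
        d['c2w']=T@np.array(d['hand_eye'])
    else: d['c2w']=np.linalg.inv(np.array(d['world_to_cam']))
    if f: cv2.imwrite('pics/'+f+'.png',cv2.cvtColor(np.array(d['pixels']),cv2.COLOR_RGB2BGR))
    return d
def ray(d,u,v):
    K=np.array([[d['fx'],0,d['cx']],[0,d['fy'],d['cy']],[0,0,1]])
    x=np.linalg.inv(K)@[u,v,1]
    c=d['c2w']; return c[:3,3], c[:3,:3]@np.array([x[0],-x[1],-x[2]])
def onz(d,u,v,z):
    o,k=ray(d,u,v); return o+k*(z-o[2])/k[2]
def proj(d,p):
    q=np.linalg.inv(d['c2w'])@np.append(p,1); return d['fx']*q[0]/-q[2]+d['cx'], d['fy']*-q[1]/-q[2]+d['cy']
E
python3 - <<'E'
from h import *
for n in('top','side'):
    d=snap(n,n+'0'); print(n,[k for k in d if k!='pixels'],d['c2w'].round(2),d['fx'],d['cx'],d['cy'])
print(r.sense())
E
```

```text
pics
top ['fx', 'fy', 'cx', 'cy', 'world_to_cam', 'c2w'] [[-0.00000e+00  9.90000e-01 -1.60000e-01  3.52980e+02]
 [-1.00000e+00 -1.00000e-02 -3.00000e-02 -3.42100e+01]
 [-3.00000e-02  1.60000e-01  9.90000e-01  1.17628e+03]
 [ 0.00000e+00  0.00000e+00  0.00000e+00  1.00000e+00]] 489.02205565983587 313.32064729524745 242.29930465285324
side ['fx', 'fy', 'cx', 'cy', 'world_to_cam', 'c2w'] [[ 8.0000e-01  3.5000e-01 -4.9000e-01 -9.8100e+00]
 [-6.0000e-01  4.5000e-01 -6.6000e-01 -7.2831e+02]
 [-1.0000e-02  8.2000e-01  5.7000e-01  7.4166e+02]
 [ 0.0000e+00  0.0000e+00  0.0000e+00  1.0000e+00]] 461.9392770498272 320.64325436588666 236.8736554552625
{'time': 0.1, 'joint_pos': array([ 5.90497257e+01,  7.51115155e+00,  8.53230483e+01, -1.34846451e-03,
        8.72602134e+01, -4.89319925e+00]), 'qd': array([-0.06046428, -0.0537229 , -0.18923345,  0.01097179,  0.04434808,
        0.05479643]), 'joint_efforts': array([ 1.99980750e-04, -5.70949888e+01, -5.01941156e+01, -2.38688308e-04,
        8.12990387e-03,  3.34779236e-05]), 'tool_pos': array([263.29791814, 538.60129756, 230.34537091]), 'tcp_rot': array([-1.79905816e+02, -6.71141778e-03,  1.53942985e+02]), 'ft_force': array([-1.01805047,  0.06163174, -0.60552933]), 'wrist_torque': array([ 0.06656377,  0.05317017, -0.03014326]), 'grip_force': 0.0, 'finger_gap': 85.53081735356785}
```

View pics/top0.png

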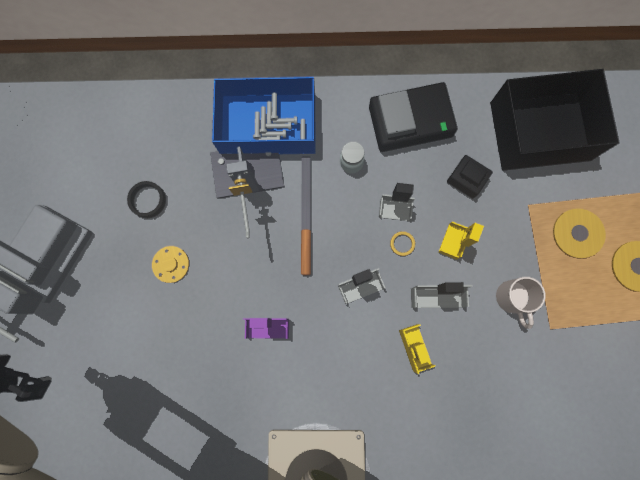

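View pics/side0.png

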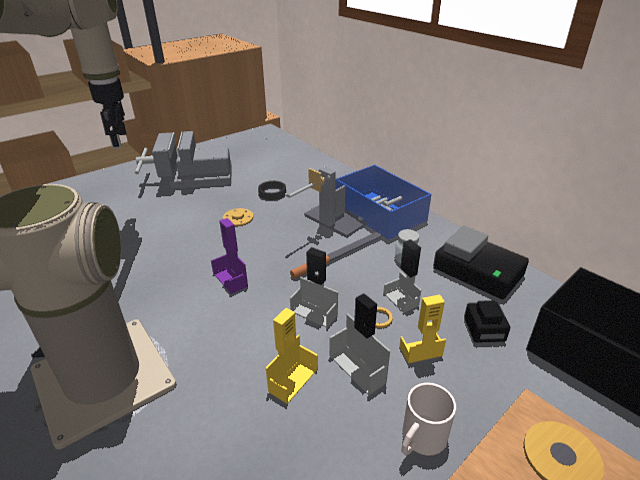

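The top view shows the steel pans: large at about (442,297), medium at (362,287) and small at (398,205). All are open toward image-down, which is −x. The hook bar runs from about (240,187) to its tip at (248,237). The purple and yellow look-alikes stand apart from them.

Run:
```python
from h import *
d=snap('top')
for n,u,v,z in (('L',455,285,176),('M',370,274,165),('S',404,187,154),('tip',248,237,168),('root',241,190,155),('purple',267,322,160)):
    print(n,onz(d,u,v,z).round(1))
w=snap('wrist','w0'); print(np.array(w['hand_eye']).round(2),w['fx'],w['cx'],w['cy'])
a=d['pixels'][140:320,220:480][:,:,::-1]; cv2.imwrite('pics/c1.png',cv2.resize(np.ascontiguousarray(a),None,fx=3,fy=3,interpolation=cv2.INTER_CUBIC))
```

```text
L [ 424.3 -286.7  176. ]
M [ 448.8 -116.6  165. ]
S [ 636.3 -194.1  154. ]
tip [528.1 137.7 168. ]
root [633.8 157.  155. ]
purple [351.5  96.5 160. ]
[[  -0.      0.95    0.31   80.46]
 [   1.      0.      0.     -0.83]
 [   0.      0.31   -0.95 -142.22]
 [   0.      0.      0.      1.  ]] 350.0053909962663 322.5956090158135 243.77538401498643
```

View pics/c1.png

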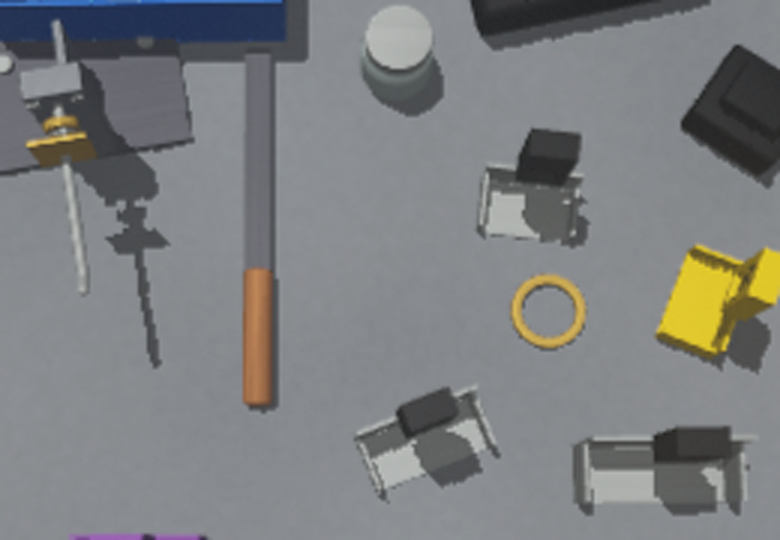

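```bash
python3 -m jog '[[0,0,-6.5,0,0,-10,-1],[0,0,-6.5,0,0,-10,-1],[0,0,-6.5,0,0,-10,-1],[0,0,-6.5,0,0,-10,-1],[0,0,0,-40,0,0,-1]]' >/dev/null
python3 -m jog '[[0,0,0,-40,-20,0,-1],[0,0,0,-40,-40,0,-1],[0,0,0,-40,-40,0,-1],[0,0,0,0,-40,0,-1],[0,0,0,0,-40,0,-1]]' >/dev/null
python3 -m jog '[[0,0,0,0,-40,0,-1],[0,0,0,0,-40,0,-1],[0,0,0,0,-40,0,-1],[0,0,0,0,-40,0,-1],[0,0,0,0,-40,0,-1]]' 
python3 -m jog '[[0,0,0,0,-40,0,-1],[0,0,0,0,-40,0,-1],[0,0,0,0,-40,0,-1],[0,0,0,0,-40,0,-1],[0,0,0,0,-40,0,-1]]' >/dev/null
python3 -m jog '[[0,0,0,0,-40,0,-1],[0,0,0,0,-40,0,-1],[0,0,0,0,-40,0,-1],[0,0,0,0,-40,0,-1],[0,0,0,0,-40,0,-1]]' 
python3 -m jog '[[0,0,0,0,-7,0,-1],[0,0,0,0,0,0,-1],[0,0,0,0,0,0,-1]]'
python3 - <<'E'
from h import *
d=snap('wrist','wL'); s=r.sense(); print(s['tool_pos'],s['tcp_rot'],s['joint_pos'].round(1))
E
```

```text
time: 1.7
tool_pos: [413.5, 166.7, 271.2]
tcp_rot: [-180.0, 0.0, 180.0]
ft_force: [0.7, -0.6, 0.9]
finger_gap: 85.1
grip_force: 0.0
time: 2.7
tool_pos: [413.1, -233.5, 271.3]
tcp_rot: [-180.0, 0.0, 179.9]
ft_force: [0.1, 1.0, 0.3]
finger_gap: 85.5
grip_force: 0.0
time: 3.0
tool_pos: [413.5, -238.1, 271.1]
tcp_rot: [180.0, -0.0, 179.9]
ft_force: [-0.7, -0.1, 0.5]
finger_gap: 85.2
grip_force: 0.0
[ 413.58555274 -237.76562519  271.23593921] [ 1.79968864e+02 -3.75858315e-03  1.79992236e+02] [ -36.1  -12.6  100.6    0.    92.  -126.1]
```

View pics/wL.png

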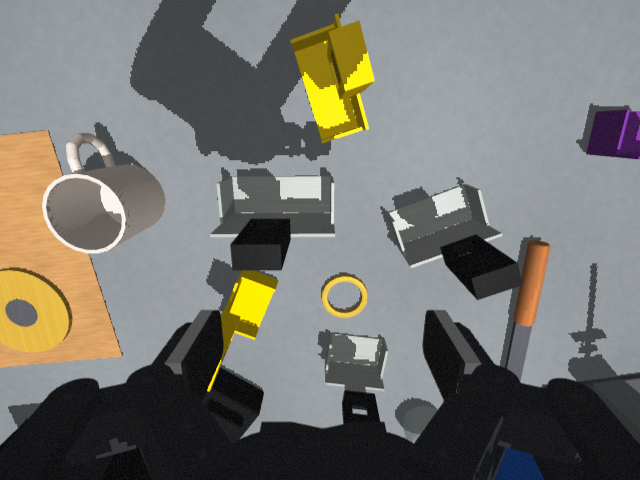

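The large pan's handle blob spans about (232–290, 218–270), with the top face at its lower end. The medium handle is near (480,268) and the small one near (360,405).

```bash
cat >> h.py <<'E'
def blob(d,u,v,th=45):
    g=d['pixels'].max(2); m=(g<th).astype(np.uint8)
    n,l,st,c=cv2.connectedComponentsWithStats(m,connectivity=4)
    k=l[v,u]; mm=(l==k).astype(np.uint8)
    cs,_=cv2.findContours(mm,cv2.RETR_EXTERNAL,cv2.CHAIN_APPROX_NONE)
    p=cv2.approxPolyDP(max(cs,key=cv2.contourArea),3,True)[:,0]
    return st[k],p
E
python3 - <<'E'
from h import *
d=snap('wrist'); px=d['pixels']
for u,v in ((258,258),(482,275)):
    print(px[v-40:v+15:5,u].max(1)); 
    for th in(20,30,40): print(th,*[str(x.tolist()) for x in blob(d,u,v,th)])
L=cv2.resize(np.ascontiguousarray(px[200:290,210:310,::-1]),(400,360),interpolation=cv2.INTER_NEAREST)
M=cv2.resize(np.ascontiguousarray(px[220:310,430:530,::-1]),(400,360),interpolation=cv2.INTER_NEAREST)
im=np.hstack([L,M]); im=np.clip(im.astype(float)*2.5,0,255).astype(np.uint8); cv2.imwrite('pics/c2.png',im)
E
```

```text
[47 25 24 16 19 18 46 48 45 48 43]
20 [0, 0, 640, 480, 295139] [[0, 0], [0, 446], [15, 433], [1, 448], [0, 479], [99, 479], [105, 476], [113, 454], [124, 454], [136, 447], [151, 479], [639, 479], [639, 0]]
30 [0, 0, 640, 480, 253034] [[0, 0], [0, 444], [53, 390], [67, 382], [90, 378], [98, 383], [98, 390], [125, 384], [133, 372], [154, 362], [168, 342], [175, 343], [168, 341], [185, 323], [191, 323], [164, 362], [174, 374], [184, 374], [184, 378], [181, 362], [213, 310], [220, 313], [223, 350], [203, 401], [210, 396], [241, 413], [241, 428], [209, 413], [232, 442], [259, 432], [264, 422], [294, 422], [325, 429], [341, 425], [343, 393], [351, 390], [373, 393], [379, 421], [384, 423], [386, 432], [415, 443], [438, 409], [443, 408], [444, 401], [423, 352], [425, 315], [432, 310], [464, 361], [464, 374], [471, 374], [482, 363], [469, 345], [472, 343], [455, 325], [458, 322], [471, 332], [492, 363], [512, 372], [521, 384], [546, 388], [550, 380], [563, 378], [589, 387], [639, 444], [639, 0]]
40 [0, 0, 640, 480, 247898] [[0, 0], [0, 444], [53, 390], [69, 381], [92, 378], [99, 388], [125, 3
[... 1557 characters left out ...]
, [639, 444], [639, 0]]
40 [0, 0, 640, 480, 247898] [[0, 0], [0, 444], [53, 390], [69, 381], [92, 378], [99, 388], [125, 383], [133, 372], [150, 365], [174, 332], [187, 322], [191, 324], [164, 363], [175, 374], [181, 374], [180, 363], [213, 310], [218, 310], [221, 317], [223, 352], [207, 391], [220, 366], [263, 391], [259, 413], [239, 439], [259, 432], [262, 422], [295, 422], [319, 428], [341, 425], [345, 389], [373, 393], [379, 421], [385, 424], [386, 432], [414, 443], [443, 402], [422, 346], [426, 311], [433, 310], [465, 362], [464, 374], [470, 374], [481, 363], [455, 325], [459, 322], [495, 365], [505, 366], [521, 383], [544, 387], [551, 379], [566, 378], [590, 387], [639, 443], [639, 0]]
```

View pics/c2.png

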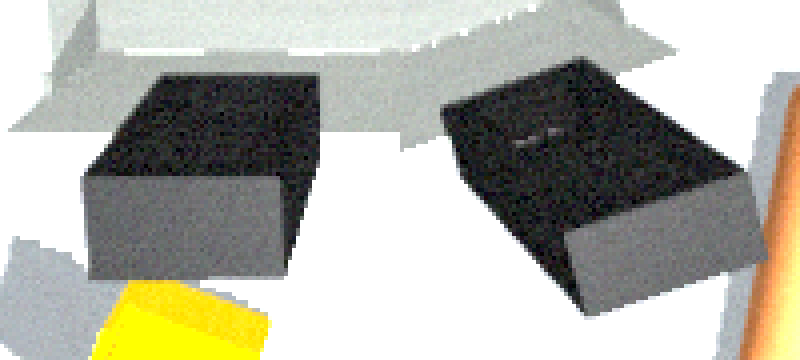

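The bright grey quads are the handle tops. In full-image pixels, the large one's corners are about (230.5,244)(280,244)(281.5,269)(232.5,270). The medium one's are (471,278)(517,263)(522,285)(477,299).

```bash
cat >> h.py <<'E'
def top(d,c,z):
    P=np.array([onz(d,u,v,z) for u,v in c]); ce=P.mean(0)
    e=(P[1]-P[0])+(P[2]-P[3]); yaw=np.degrees(np.arctan2(-e[0],e[1]))
    print('centre',ce.round(1),'yaw',yaw.round(1),'sides',[np.linalg.norm(P[i]-P[i-1]).round(1) for i in range(4)])
    return ce,yaw
def go(p,yaw=None):
    s=r.sense(); M=R.from_euler('xyz',s['tcp_rot'],degrees=True)
    if yaw is not None:
        print('turn z',-((yaw-s['tcp_rot'][2]+180)%360-180)); M=R.from_euler('xyz',[180,0,yaw],degrees=True)
    print('shift (after turn)',M.inv().apply(np.array(p)-s['tool_pos']).round(1))
E
python3 - <<'E'
from h import *
d=snap('wrist')
c,y=top(d,[(231,244.5),(280.3,244.5),(281.5,269),(232.5,269.5)],176)
a=np.radians(y); go(c+[-4*np.cos(a),-4*np.sin(a),0]+np.array([0,0,139-176]),180+y)
c,y=top(d,[(471.2,278),(517,263),(522,285),(477,299)],165)
E
```

```text
centre [ 421.1 -286.6  176. ] yaw 0.3 sides [np.float64(19.3), np.float64(35.3), np.float64(18.9), np.float64(35.9)]
turn z -0.2916951962091616
shift (after turn) [ -3.1 -49.  132.4]
centre [ 445.2 -103.9  165. ] yaw 20.2 sides [np.float64(19.3), np.float64(35.4), np.float64(19.6), np.float64(35.4)]
```

```bash
python3 -m jog '[[0,0,-0.3,-3,-25,0,-1],[0,0,0,0,-24,0,-1],[0,0,0,0,0,30,-1],[0,0,0,0,0,30,-1],[0,0,0,0,0,30,-1]]' 40 >/dev/null
python3 -m jog '[[0,0,0,0,0,30,-1],[0,0,0,0,0,15,-1],[0,0,0,0,0,0,-1],[0,0,0,0,0,0,1],[0,0,0,0,0,0,1]]'
python3 -m jog '[[0,0,0,0,0,0,1],[0,0,0,0,0,0,1],[0,0,0,0,0,0,1],[0,0,0,0,0,0,1],[0,0,0,0,0,0,1]]'
python3 - <<'E'
from h import *
print(r.sense()['tool_pos'],r.sense()['tcp_rot'])
E
```

```text
time: 4.15
tool_pos: [417.7, -288.6, 138.5]
tcp_rot: [-179.9, 0.1, -179.7]
ft_force: [0.7, -0.8, 0.6]
finger_gap: 58.9
grip_force: 0.0
time: 4.65
tool_pos: [417.4, -288.3, 137.7]
tcp_rot: [-179.9, 0.1, -179.8]
ft_force: [-0.1, 3.0, 6.8]
finger_gap: 35.2
grip_force: 42.9
[ 417.3759949  -288.30823688  137.73122934] [-1.79925862e+02  1.14039811e-01 -1.79756132e+02]
```

```bash
python3 -m jog '[[0,0,0,0,0,-10,1],[0,0,0,0,0,-30,1],[0,0,0,0,0,-50,1],[0,0,0,0,0,-50,1],[0,0,0,0,0,-50,1]]'
python3 -m jog '[[0,0,0,-5,20,0,1],[0,0,0,-5,40,0,1],[0,0,0,-5,40,0,1],[0,0,0,-5,40,0,1],[0,0,0,0,40,0,1]]' >/dev/null
python3 -m jog '[[0,0,0,0,40,0,1],[0,0,0,0,40,0,1],[0,0,0,0,40,0,1],[0,0,0,0,40,0,1],[0,0,0,0,40,0,1]]' >/dev/null
python3 -m jog '[[0,0,0,0,23,0,1],[0,0,0,0,10,0,1],[0,0,-5.1,0,0,0,1],[0,0,-5.1,0,0,0,1],[0,0,0,0,0,0,1]]'
python3 - <<'E'
from h import *
d=snap('wrist','wH'); s=r.sense(); print(s['tool_pos'],s['tcp_rot'],s['joint_pos'].round(1),s['ft_force'])
E
```

```text
time: 5.15
tool_pos: [415.8, -287.4, 328.1]
tcp_rot: [180.0, -0.1, -179.8]
ft_force: [1.2, -1.4, -3.0]
finger_gap: 35.1
grip_force: 42.1
time: 6.65
tool_pos: [434.7, 124.7, 326.3]
tcp_rot: [-180.0, -0.0, -169.5]
ft_force: [0.5, -0.2, -2.6]
finger_gap: 35.6
grip_force: 42.2
[434.73419483 124.63272116 326.2855781 ] [-1.79979462e+02 -2.63641361e-02 -1.69699297e+02] [  9.5 -16.8  98.5  -0.   98.4 -90.8] [ 0.38478789  0.20502875 -3.70085289]
```

View pics/wH.png

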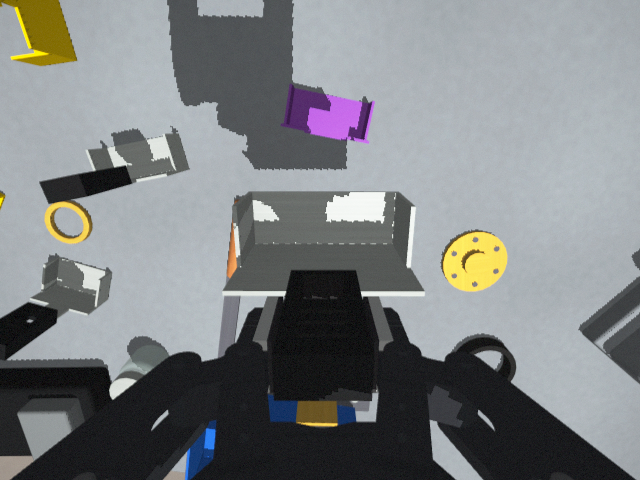

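The held pan sits squarely in the fingers, but it hides the hook. I'll measure the hook from the saved top and side pictures.

Run:
```python
from h import *
a=cv2.imread('pics/side0.png')[160:235,270:370]; b=cv2.imread('pics/top0.png')[150:245,215:295]
f=lambda x:cv2.resize(x,(400,int(400*x.shape[0]/x.shape[1])),interpolation=cv2.INTER_NEAREST)
A,B=f(a),f(b); im=np.zeros((max(len(A),len(B)),800,3),np.uint8); im[:len(A),:400]=A; im[:len(B),400:]=B
cv2.imwrite('pics/c3.png',im)
```

```text
(no output)
```

View pics/c3.png

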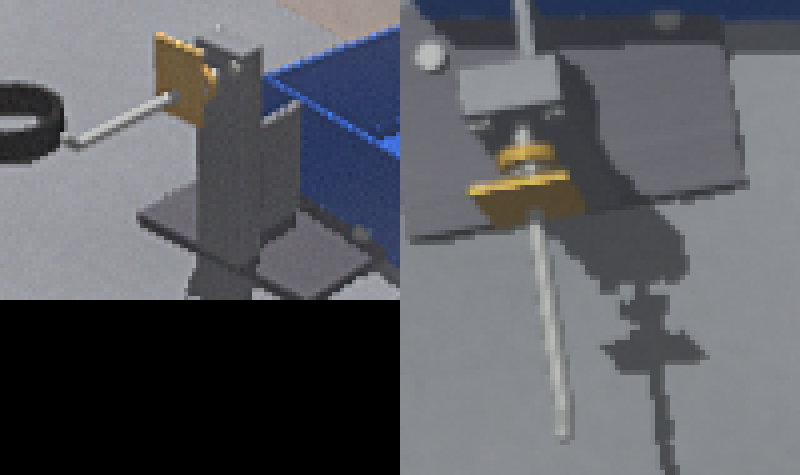

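The side view puts the tip at about (287,195) and the bar at the stop at (313,184.5). The top view puts the tip at (247.8,237) and the bar at the stop at (242,194.5).

Run:
```python
from h import *
t=snap('top'); s=snap('side')
def tri(a,b):
    o1,k1=ray(t,*a);o2,k2=ray(s,*b);A=np.stack([k1,-k2],1);x=np.linalg.lstsq(A,o2-o1,rcond=None)[0]
    p,q=o1+k1*x[0],o2+k2*x[1]; return ((p+q)/2).round(1),np.linalg.norm(p-q).round(1)
print('tip',tri((247.8,236.8),(287.2,195)),'stop',tri((242,194.4),(313,184.5)))
P=onz(t,247.8,236.8,166);Q=onz(t,242,194.4,157);F=onz(t,237.6,171.8,177);W=[onz(t,228,173.5,177),onz(t,247,170.5,177)]
print(P,Q,F,W[0]-W[1]);d=Q-P;print(np.degrees(np.arctan2(d[1],d[0])),np.linalg.norm(d[:2]));d=F-P;print(np.degrees(np.arctan2(d[1],d[0])),np.linalg.norm(d[:2]))
h=np.linalg.inv(t['c2w'])
```

```text
tip (array([531.2, 138.4, 161.4]), np.float64(3.5)) stop (array([625. , 154.6, 153.4]), np.float64(1.5))
[528.87398316 138.45138321 166.        ] [623.39970532 154.27902272 157.        ] [667.81169417 161.02404501 177.        ] [-6.070894   40.61320117  0.        ]
9.505576927175948 95.84167320743732
9.227991367085828 140.7594139083171
```

```bash
cat >> h.py <<'E'
U=np.array([np.cos(np.radians(9.4)),np.sin(np.radians(9.4)),0]); TIP=np.array([529.5,138.4,0])
def hook(s,z,off=4,yaw=189.4): go(TIP+U*(s-off)+[0,0,z],yaw)
E
python3 - <<'E'
from h import *
hook(-35,177.2)
E
```

```text
turn z 0.8590215065078155
shift (after turn) [-56.7  -2.  149.1]
```

```bash
python3 -m jog '[[0,0,0.9,0,-2,0,1],[0,0,0,-30,0,0,1],[0,0,0,-27,0,0,1],[0,0,0,0,0,40,1],[0,0,0,0,0,40,1]]' >/dev/null
python3 -m jog '[[0,0,0,0,0,40,1],[0,0,0,0,0,29,1],[0,0,0,0,0,0,1],[0,0,0,0,0,0,1]]'
python3 - <<'E'
from h import *
d=snap('side','s1'); print(r.sense()['tool_pos']); hook(-35,177.2)
b=d['pixels'][130:280,220:370,::-1]; A=cv2.resize(np.ascontiguousarray(b),(600,600),interpolation=cv2.INTER_CUBIC); cv2.imwrite('pics/c4.png',A)
E
```

```text
time: 7.7
tool_pos: [491.3, 132.5, 177.8]
tcp_rot: [-180.0, -0.0, -170.5]
ft_force: [-0.2, -0.6, -3.2]
finger_gap: 35.5
grip_force: 42.1
[492.43224699 132.71260725 179.30729233]
turn z 0.08529147392664527
shift (after turn) [ 1.5 -0.4  2.1]
```

View pics/c4.png

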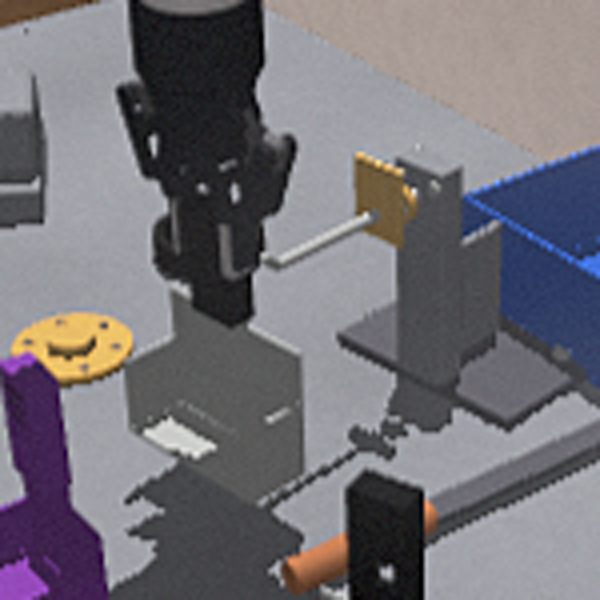

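The pan hangs level in front of the tip and is lined up with the bar.

```bash
python3 -m jog '[[0,0,0,-8,0,0,1],[0,0,0,-8,0,0,1],[0,0,0,-8,0,0,1],[0,0,0,-8,0,0,1],[0,0,0,0,0,0,1]]'
python3 -m jog '[[0,0,0,-8,0,0,1],[0,0,0,-8,0,0,1],[0,0,0,0,0,0,1]]'
python3 -m jog '[[0,0,0,-8,0,0,1],[0,0,0,-8,0,0,1],[0,0,0,0,0,0,1]]'
python3 -m jog '[[0,0,0,-8,0,0,1],[0,0,0,0,0,0,1],[0,0,0,0,0,0,1]]'
```

```text
time: 8.25
tool_pos: [524.1, 138.2, 177.5]
tcp_rot: [-180.0, 0.0, -170.5]
ft_force: [-0.9, 0.5, -3.4]
finger_gap: 35.7
grip_force: 42.1
time: 8.55
tool_pos: [539.6, 140.8, 177.3]
tcp_rot: [-180.0, 0.0, -170.5]
ft_force: [-0.2, -0.6, -3.1]
finger_gap: 35.2
grip_force: 42.1
time: 8.85
tool_pos: [555.5, 143.4, 177.4]
tcp_rot: [-180.0, 0.0, -170.5]
ft_force: [-0.6, -0.5, -3.5]
finger_gap: 35.5
grip_force: 42.1
time: 9.15
tool_pos: [562.4, 144.6, 177.2]
tcp_rot: [-180.0, -0.0, -170.5]
ft_force: [0.4, 0.2, -3.0]
finger_gap: 35.4
grip_force: 42.2
```

```bash
python3 -m jog '[[0,0,0,-4,0,4,1],[0,0,0,-4,0,4,1],[0,0,0,0,0,3,1],[0,0,0,0,0,0,1],[0,0,0,0,0,0,1]]'
python3 -m jog '[[0,0,0,0,0,1.5,1],[0,0,0,0,0,0,1],[0,0,0,0,0,0,1]]'
python3 -m jog '[[0,0,0,0,0,1,1],[0,0,0,0,0,0,1],[0,0,0,0,0,0,1]]'
python3 -m jog '[[0,0,0,0,0,1,1],[0,0,0,0,0,0,1],[0,0,0,0,0,0,1]]'
```

```text
time: 9.65
tool_pos: [570.0, 145.9, 166.0]
tcp_rot: [180.0, -0.0, -170.5]
ft_force: [0.9, -0.4, -2.7]
finger_gap: 35.7
grip_force: 42.1
time: 9.95
tool_pos: [570.3, 146.0, 164.9]
tcp_rot: [-180.0, 0.0, -170.5]
ft_force: [-0.3, -0.0, -2.6]
finger_gap: 35.6
grip_force: 42.1
time: 10.25
tool_pos: [570.2, 146.0, 163.7]
tcp_rot: [-180.0, -0.0, -170.5]
ft_force: [0.1, -0.2, -3.4]
finger_gap: 35.4
grip_force: 42.1
time: 10.55
tool_pos: [570.3, 146.0, 162.7]
tcp_rot: [-180.0, -0.0, -170.5]
ft_force: [0.4, -0.4, -2.9]
finger_gap: 35.3
grip_force: 42.1
```

```bash
python3 -m jog '[[0,0,0,0,0,0.5,1],[0,0,0,0,0,0,1],[0,0,0,0,0,0,1]]'
python3 -m jog '[[0,0,0,0,0,0.5,1],[0,0,0,0,0,0,1],[0,0,0,0,0,0,1]]'
python3 -m jog '[[0,0,0,0,0,0.5,1],[0,0,0,0,0,0,1],[0,0,0,0,0,0,1]]'
```

```text
time: 10.85
tool_pos: [570.3, 146.0, 162.4]
tcp_rot: [180.0, 0.0, -170.5]
ft_force: [-0.3, -0.3, -1.8]
finger_gap: 35.7
grip_force: 42.3
time: 11.15
tool_pos: [570.5, 146.0, 162.3]
tcp_rot: [-180.0, 0.0, -170.5]
ft_force: [-2.4, 0.4, 1.7]
finger_gap: 35.4
grip_force: 42.6
time: 11.45
tool_pos: [570.6, 146.0, 162.2]
tcp_rot: [-180.0, 0.1, -170.5]
ft_force: [-3.5, -0.2, 5.4]
finger_gap: 35.5
grip_force: 43.2
```

```bash
python3 -m jog '[[0,0,0,0,0,-0.8,1],[0,0,0,-8,0,0,1],[0,0,0,-8,0,0,1],[0,0,0,-8,0,0,1],[0,0,0,0,0,0,1]]' 30
for i in 1 2 3; do python3 -m jog '[[0,0,0,-2,0,0,1],[0,0,0,0,0,0,1],[0,0,0,0,0,0,1]]' | grep -E 'pos|force'; done
```

```text
time: 11.95
tool_pos: [595.6, 150.2, 162.3]
tcp_rot: [-180.0, 0.1, -170.5]
ft_force: [2.3, 0.5, 2.6]
finger_gap: 35.1
grip_force: 42.7
tool_pos: [596.4, 150.3, 162.3]
ft_force: [1.5, -0.1, 2.7]
grip_force: 42.9
tool_pos: [597.9, 150.6, 162.3]
ft_force: [-0.7, -0.1, 4.2]
grip_force: 42.9
tool_pos: [599.9, 151.0, 162.3]
ft_force: [-0.3, -0.2, 5.1]
grip_force: 43.0
```

```bash
python3 -m jog '[[0,0,0,0,0,-0.8,1],[0,0,0,0,0,0,1],[0,0,0,0,0,0,1]]' | grep -E 'pos|force'
for i in 1 2 3; do python3 -m jog '[[0,0,0,-2,0,0,1],[0,0,0,0,0,0,1],[0,0,0,0,0,0,1]]' | grep -E 'pos|force'; done
```

```text
tool_pos: [599.6, 150.9, 162.4]
ft_force: [-1.0, -0.2, -0.4]
grip_force: 42.5
tool_pos: [601.6, 151.3, 162.4]
ft_force: [-0.8, 0.8, -1.5]
grip_force: 42.5
tool_pos: [603.7, 151.6, 162.5]
ft_force: [0.7, 0.5, -3.6]
grip_force: 42.3
tool_pos: [605.8, 151.9, 162.8]
ft_force: [-0.0, 0.5, -3.0]
grip_force: 42.2
```

```bash
python3 -m jog '[[0,0,0,0,0,0.5,1],[0,0,0,0,0,0,1],[0,0,0,0,0,0,1]]' | grep -E 'pos|force'
for i in 1 2 3; do python3 -m jog '[[0,0,0,-1.5,0,0,1],[0,0,0,0,0,0,1],[0,0,0,0,0,0,1]]' | grep -E 'pos|ft'; done
```

```text
tool_pos: [605.8, 151.9, 162.5]
ft_force: [0.1, -0.1, -2.7]
grip_force: 42.2
tool_pos: [607.4, 152.2, 162.4]
ft_force: [-0.0, -0.1, -1.9]
tool_pos: [608.9, 152.5, 162.4]
ft_force: [0.9, 0.6, -2.2]
tool_pos: [610.3, 152.7, 162.4]
ft_force: [0.6, 0.2, -2.5]
```

```bash
for i in 1 2 3 ; do python3 -m jog '[[0,0,0,-1.5,0,0,1],[0,0,0,0,0,0,1],[0,0,0,0,0,0,1]]' | grep -E 'pos|ft'; done
```

```text
tool_pos: [611.8, 152.9, 162.4]
ft_force: [1.4, -0.7, -2.2]
tool_pos: [613.3, 153.2, 162.4]
ft_force: [0.1, 0.7, -1.5]
tool_pos: [614.7, 153.4, 162.4]
ft_force: [0.0, 0.2, -1.7]
```

```bash
for i in 1 2 3 ; do python3 -m jog '[[0,0,0,-1.5,0,0,1],[0,0,0,0,0,0,1],[0,0,0,0,0,0,1]]' | grep -E 'pos|ft'; done
```

```text
tool_pos: [616.2, 153.7, 162.4]
ft_force: [0.3, -0.8, -1.9]
tool_pos: [617.4, 153.9, 162.4]
ft_force: [-2.6, -0.9, -0.5]
tool_pos: [619.0, 154.2, 162.4]
ft_force: [-5.3, -1.2, 0.8]
```

```bash
for i in 1; do python3 -m jog '[[0,0,0,-1.5,0,0,1],[0,0,0,0,0,0,1],[0,0,0,0,0,0,1]]' | grep -E 'pos|ft'; done
python3 -m jog '[[0,0,0,-0.7,0,0,1],[0,0,0,0,0,0,1],[0,0,0,0,0,0,0.6],[0,0,0,0,0,0,0.2],[0,0,0,0,0,0,-0.1]]'
python3 -m jog '[[0,0,0,0,0,0,-0.3],[0,0,0,0,0,0,-0.3],[0,0,0,0,0,0,-0.3],[0,0,0,0,0,0,-0.3]]'
```

```text
tool_pos: [620.4, 154.4, 162.4]
ft_force: [-5.8, -1.1, 0.4]
time: 17.85
tool_pos: [621.4, 154.7, 162.3]
tcp_rot: [180.0, 0.0, -170.5]
ft_force: [0.6, -0.3, -0.0]
finger_gap: 46.7
grip_force: 0.0
time: 18.25
tool_pos: [621.5, 154.6, 162.6]
tcp_rot: [-180.0, 0.0, -170.5]
ft_force: [-0.1, -0.5, 0.1]
finger_gap: 55.6
grip_force: 0.0
```

```bash
python3 -m jog '[[0,0,0,0,0,-15,-0.3],[0,0,0,0,0,-30,-0.3],[0,0,0,0,0,-40,-0.5],[0,0,0,0,0,-20,-1],[0,0,0,0,0,0,-1]]'
python3 - <<'E'
from h import *
go([441.4,-105.3,260],200.2)
E
```

```text
time: 18.75
tool_pos: [623.5, 154.9, 274.1]
tcp_rot: [-180.0, 0.5, -170.5]
ft_force: [0.2, -0.5, -0.0]
finger_gap: 85.5
grip_force: 0.0
turn z -10.656124081697271
shift (after turn) [ 260.8 -181.3   14.1]
```

```bash
python3 -m jog '[[0,0,-5.3,0,0,0,-1],[0,0,-5.4,0,0,0,-1],[0,0,0,20,-14,0,-1],[0,0,0,37,-26,0,-1],[0,0,0,37,-26,0,-1]]' >/dev/null
python3 -m jog '[[0,0,0,37,-26,0,-1],[0,0,0,37,-26,0,-1],[0,0,0,37,-26,0,-1],[0,0,0,37,-26,0,-1],[0,0,0,19,-12,14,-1]]' >/dev/null
python3 -m jog '[[0,0,0,0,0,0,-1],[0,0,0,0,0,0,-1]]'
python3 - <<'E'
from h import *
d=snap('wrist','wM'); t=snap('top'); 
px=d['pixels'][100:400,120:520,::-1]; T=t['pixels'][140:290,190:290,::-1]
im=np.hstack([np.clip(cv2.resize(np.ascontiguousarray(px),(533,400))*2.,0,255).astype(np.uint8),cv2.resize(np.ascontiguousarray(T),(267,400))]); cv2.imwrite('pics/c5.png',im)
E
```

```text
time: 19.95
tool_pos: [439.0, -106.5, 253.1]
tcp_rot: [180.0, -0.0, -159.8]
ft_force: [0.3, 0.7, 0.9]
finger_gap: 85.2
grip_force: 0.0
```

View pics/c5.png

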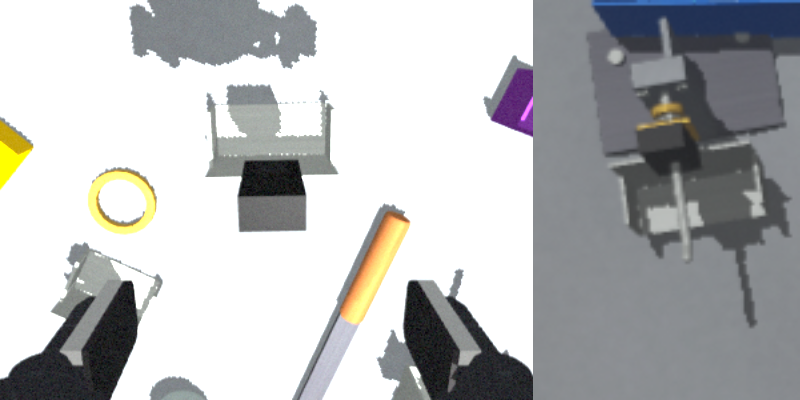

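The large pan hangs against the stop. The medium handle's top is the quad (298.5,245)–(349.5,272.5), square to the gripper.

Run:
```python
from h import *
d=snap('wrist')
c,y=top(d,[(298.5,244.7),(349.5,244.7),(349.7,272.3),(299,272.5)],165)
a=np.radians(y); go(c+[-4*np.cos(a),-4*np.sin(a),0]+np.array([0,0,126.7-165]),180+y)
```

```text
centre [ 445.3 -103.5  165. ] yaw 20.4 sides [np.float64(20.9), np.float64(35.4), np.float64(20.8), np.float64(36.2)]
turn z -0.08135710250928696
shift (after turn) [ -1.8   0.3 127.1]
```

```bash
python3 -m jog '[[0,0,0,-2,0,25,-1],[0,0,0,0,0,35,-1],[0,0,0,0,0,35,-1],[0,0,0,0,0,22,-1],[0,0,0,0,0,10,-1]]' 40 >/dev/null
python3 -m jog '[[0,0,0,0,0,0,-1],[0,0,0,0,0,0,1],[0,0,0,0,0,0,1],[0,0,0,0,0,0,1],[0,0,0,0,0,0,1]]' >/dev/null
python3 -m jog '[[0,0,0,0,0,0,1],[0,0,0,0,0,0,1],[0,0,0,0,0,0,1]]'
python3 -m jog '[[0,0,0,0,0,-10,1],[0,0,0,0,0,-30,1],[0,0,0,0,0,-50,1],[0,0,0,0,0,-50,1],[0,0,0,0,0,-50,1]]'>/dev/null
python3 -m jog '[[0,0,5.3,0,0,0,1],[0,0,5.3,0,0,0,1],[0,0,0,0,0,0,1]]'
python3 - <<'E'
from h import *
hook(-40,316.7)
E
```

```text
time: 21.4
tool_pos: [442.0, -105.8, 127.7]
tcp_rot: [-180.0, 0.1, -159.8]
ft_force: [-0.0, 2.7, 6.3]
finger_gap: 35.6
grip_force: 39.7
time: 22.2
tool_pos: [441.1, -105.9, 317.1]
tcp_rot: [-180.0, 0.0, -170.5]
ft_force: [0.1, -0.1, -2.8]
finger_gap: 35.7
grip_force: 40.8
turn z 0.14397518479859173
shift (after turn) [-83.1 226.6   0.4]
```

```bash
python3 -m jog '[[0,0,0.1,-10,20,0,1],[0,0,0,-15,40,0,1],[0,0,0,-15,40,0,1],[0,0,0,-15,40,0,1],[0,0,0,-15,40,0,1]]' >/dev/null
python3 -m jog '[[0,0,0,-13,36,0,1],[0,0,0,0,10,0,1],[0,0,0,0,0,40,1],[0,0,0,0,0,40,1],[0,0,0,0,0,40,1]]' >/dev/null
python3 -m jog '[[0,0,0,0,0,19,1],[0,0,0,0,0,0,1],[0,0,0,0,0,0,1],[0,0,0,0,0,0,1]]'
python3 - <<'E'
from h import *
hook(-40,178)
E
```

```text
time: 23.6
tool_pos: [486.8, 130.8, 179.6]
tcp_rot: [-180.0, 0.2, -170.4]
ft_force: [0.1, 0.2, -1.7]
finger_gap: 35.6
grip_force: 41.5
turn z 0.17137049111659053
shift (after turn) [0.6 0.5 1.6]
```

```bash
python3 -m jog '[[0,0,0,-8,0.5,1,1],[0,0,0,-8,0,0,1],[0,0,0,-8,0,0,1],[0,0,0,-8,0,0,1],[0,0,0,0,0,0,1]]'|grep -E 'pos|ft'
python3 -m jog '[[0,0,0,-8,0,0,1],[0,0,0,-8,0,0,1],[0,0,0,0,0,0,1]]'|grep -E 'pos|ft'
python3 -m jog '[[0,0,0,-8,0,0,1],[0,0,0,-8,0,0,1],[0,0,0,0,0,0,1]]'|grep -E 'pos|ft'
python3 -m jog '[[0,0,0,-8,0,0,1],[0,0,0,-3,0,0,1],[0,0,0,0,0,0,1]]'|grep -E 'pos|ft'
```

```text
tool_pos: [518.2, 136.7, 176.4]
ft_force: [0.6, -0.4, -2.7]
tool_pos: [533.7, 139.4, 176.4]
ft_force: [0.1, -0.2, -1.9]
tool_pos: [549.6, 142.0, 176.5]
ft_force: [-1.0, -0.9, -2.5]
tool_pos: [559.8, 143.8, 176.4]
ft_force: [-0.5, -0.1, -1.1]
```

```bash
python3 -m jog '[[0,0,0,0,0,4,1],[0,0,0,0,0,4,1],[0,0,0,0,0,4,1],[0,0,0,0,0,0,1],[0,0,0,0,0,0,1]]'|grep -E 'pos|ft'
for i in 1 2 3; do python3 -m jog '[[0,0,0,0,0,0.6,1],[0,0,0,0,0,0,1],[0,0,0,0,0,0,1]]'|grep -E 'pos|ft'; done
```

```text
tool_pos: [559.2, 143.7, 164.2]
ft_force: [0.8, 0.4, -2.8]
tool_pos: [559.4, 143.8, 163.8]
ft_force: [0.2, -0.5, -1.5]
tool_pos: [559.6, 143.7, 163.4]
ft_force: [0.5, -0.3, -0.5]
tool_pos: [559.7, 143.8, 163.3]
ft_force: [-3.1, -0.4, 4.3]
```

```bash
python3 -m jog '[[0,0,0,0,0,-0.9,1],[0,0,0,-7,0,0,1],[0,0,0,-7,0,0,1],[0,0,0,-7,0,0,1],[0,0,0,-7,0,0,1]]'>/dev/null
python3 -m jog '[[0,0,0,0,0,0,1],[0,0,0,0,0,0,1]]'|grep -E 'pos|ft'
for i in 1 2 3 4; do python3 -m jog '[[0,0,0,-1.5,0,0,1],[0,0,0,0,0,0,1],[0,0,0,0,0,0,1]]'|grep -E 'pos|ft'; done
```

```text
tool_pos: [587.5, 148.4, 163.4]
ft_force: [1.3, 0.1, -0.3]
tool_pos: [588.4, 148.6, 163.4]
ft_force: [-0.8, -0.2, -0.4]
tool_pos: [590.0, 148.9, 163.4]
ft_force: [0.4, -0.5, -0.5]
tool_pos: [591.6, 149.1, 163.5]
ft_force: [0.1, -0.5, -2.3]
tool_pos: [593.1, 149.4, 163.4]
ft_force: [-0.8, 0.2, -1.2]
```

```bash
for i in 1 2 3 4; do python3 -m jog '[[0,0,0,-1.5,0,0,1],[0,0,0,0,0,0,1],[0,0,0,0,0,0,1]]'|grep -E 'pos|ft'; done
```

```text
tool_pos: [594.5, 149.6, 163.4]
ft_force: [-0.2, 0.9, -0.6]
tool_pos: [595.9, 149.9, 163.4]
ft_force: [-1.3, 0.0, -0.6]
tool_pos: [597.1, 150.1, 163.4]
ft_force: [-4.3, -1.8, 0.5]
tool_pos: [598.6, 150.3, 163.4]
ft_force: [-5.3, -1.1, 1.9]
```

```bash
python3 -m jog '[[0,0,0,-1.5,0,0,1],[0,0,0,0,0,0,1],[0,0,0,0,0,0,1]]'|grep -E 'pos|ft'
python3 -m jog '[[0,0,0,-0.5,0,0,1],[0,0,0,0,0,0,1],[0,0,0,0,0,0,0.6],[0,0,0,0,0,0,0.2],[0,0,0,0,0,0,-0.1]]'|grep -E 'pos|ft'
python3 -m jog '[[0,0,0,0,0,0,-0.3],[0,0,0,0,0,0,-0.3],[0,0,0,0,0,0,-0.3],[0,0,0,0,0,0,-0.3]]'
python3 -m jog '[[0,0,0,0,0,-15,-0.3],[0,0,0,0,0,-30,-0.3],[0,0,0,0,0,-40,-0.5],[0,0,0,0,0,-20,-1],[0,0,0,0,0,0,-1]]'
python3 - <<'E'
from h import *
go([628,-193,250],177)
E
```

```text
tool_pos: [599.9, 150.6, 163.4]
ft_force: [-5.6, -1.8, 1.4]
tool_pos: [601.3, 150.8, 163.7]
ft_force: [0.3, -0.2, -0.5]
time: 30.7
tool_pos: [601.1, 150.7, 163.6]
tcp_rot: [180.0, 0.0, -170.5]
ft_force: [0.2, 0.2, -1.1]
finger_gap: 55.6
grip_force: 0.0
time: 31.2
tool_pos: [603.1, 151.1, 275.0]
tcp_rot: [-180.0, 0.5, -170.5]
ft_force: [-0.5, -0.3, -0.5]
finger_gap: 85.6
grip_force: 0.0
turn z 12.542681286066454
shift (after turn) [ -42.8 -342.3   25. ]
```

```bash
python3 -m jog '[[0,0,6.3,0,0,0,-1],[0,0,6.2,0,0,0,-1],[0,0,0,-5,-20,0,-1],[0,0,0,-5,-40,0,-1],[0,0,0,-5,-40,0,-1]]' >/dev/null
python3 -m jog '[[0,0,0,-5,-40,0,-1],[0,0,0,-5,-40,0,-1],[0,0,0,-5,-40,0,-1],[0,0,0,-5,-40,0,-1],[0,0,0,-5,-40,10,-1]]' >/dev/null
python3 -m jog '[[0,0,0,-3,-30,10,-1],[0,0,0,0,-12,5,-1],[0,0,0,0,0,0,-1],[0,0,0,0,0,0,-1]]'
python3 - <<'E'
from h import *
d=snap('wrist','wS'); t=snap('top'); 
px=d['pixels'][100:400,120:520,::-1]; T=t['pixels'][140:290,190:290,::-1]
im=np.hstack([np.clip(cv2.resize(np.ascontiguousarray(px),(533,400))*2.,0,255).astype(np.uint8),cv2.resize(np.ascontiguousarray(T),(267,400))]); cv2.imwrite('pics/c6.png',im)
E
```

```text
time: 32.6
tool_pos: [626.1, -192.0, 243.4]
tcp_rot: [180.0, -0.0, 177.1]
ft_force: [0.9, 0.5, 0.2]
finger_gap: 85.4
grip_force: 0.0
```

View pics/c6.png

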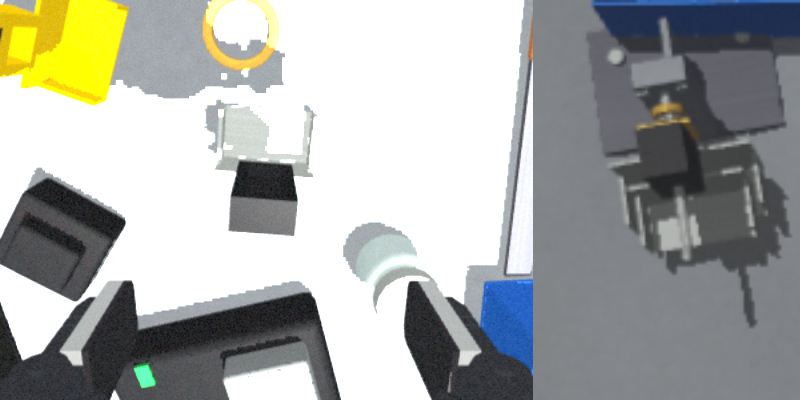

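The medium pan nests in front of the large one. The small handle's top has corners at about (293,245)(343,248)(342,275)(292.5,272.5).

Run:
```python
from h import *
d=snap('wrist')
c,y=top(d,[(293.3,244.8),(342.8,247.6),(342,275.3),(292.5,272.5)],154)
a=np.radians(y); go(c+[-4*np.cos(a),-4*np.sin(a),0]+np.array([0,0,115.7-154]),180+y)
```

```text
centre [ 634.4 -196.4  154. ] yaw -6.3 sides [np.float64(21.0), np.float64(34.7), np.float64(21.1), np.float64(35.7)]
turn z 3.484453406276998
shift (after turn) [ -4.2  -4.1 128.7]
```

```bash
python3 -m jog '[[0,0,3.4,0,0,0,-1],[0,0,0,-4,-4,25,-1],[0,0,0,0,0,40,-1],[0,0,0,0,0,40,-1],[0,0,0,0,0,23,-1]]' 40 >/dev/null
python3 -m jog '[[0,0,0,0,0,0,-1],[0,0,0,0,0,0,-1],[0,0,0,0,0,0,1],[0,0,0,0,0,0,1],[0,0,0,0,0,0,1]]' >/dev/null
python3 -m jog '[[0,0,0,0,0,0,1],[0,0,0,0,0,0,1],[0,0,0,0,0,0,1],[0,0,0,0,0,0,1]]'
python3 -m jog '[[0,0,0,0,0,-10,1],[0,0,0,0,0,-30,1],[0,0,0,0,0,-50,1],[0,0,0,0,0,-50,1],[0,0,0,0,0,-50,1]]'
python3 - <<'E'
from h import *
hook(-40,306)
E
```

```text
time: 34.15
tool_pos: [630.6, -197.5, 117.0]
tcp_rot: [-180.0, 0.1, 173.6]
ft_force: [1.4, 2.0, 6.3]
finger_gap: 35.5
grip_force: 40.6
time: 34.65
tool_pos: [629.0, -197.4, 307.4]
tcp_rot: [180.0, -0.1, 173.6]
ft_force: [0.6, -0.4, -0.9]
finger_gap: 35.7
grip_force: 40.2
turn z -15.770927569978028
shift (after turn) [ 87.3 347.6   1.4]
```

```bash
python3 -m jog '[[0,0,-5.2,0,0,0,1],[0,0,-5.3,0,0,0,1],[0,0,-5.3,0,0,0,1],[0,0,0,29,20,0,1],[0,0,0,30,40,0,1]]' >/dev/null
python3 -m jog '[[0,0,0,28,40,0,1],[0,0,0,0,40,0,1],[0,0,0,0,40,0,1],[0,0,0,0,40,0,1],[0,0,0,0,40,0,1]]' >/dev/null
python3 -m jog '[[0,0,0,0,40,0,1],[0,0,0,0,35,0,1],[0,0,0,0,13,0,1],[0,0,0,0,0,40,1],[0,0,0,0,0,40,1]]' >/dev/null
python3 -m jog '[[0,0,0,0,0,40,1],[0,0,0,0,0,8,1],[0,0,0,0,0,0,1],[0,0,0,0,0,0,1],[0,0,0,0,0,0,1]]'
python3 - <<'E'
from h import *
hook(-40,178)
E
```

```text
time: 36.65
tool_pos: [488.6, 131.6, 180.5]
tcp_rot: [-180.0, 0.3, -170.6]
ft_force: [0.5, -0.5, 0.0]
finger_gap: 35.4
grip_force: 40.5
turn z 0.02751499075486663
shift (after turn) [ 2.5 -0.   2.5]
```

```bash
python3 -m jog '[[0,0,0,-8,0,1,1],[0,0,0,-8,0,0,1],[0,0,0,-8,0,0,1],[0,0,0,-8,0,0,1],[0,0,0,0,0,0,1]]'|grep -E 'pos|ft'
python3 -m jog '[[0,0,0,-8,0,0,1],[0,0,0,-8,0,0,1],[0,0,0,0,0,0,1]]'|grep -E 'pos|ft'
python3 -m jog '[[0,0,0,-8,0,0,1],[0,0,0,-8,0,0,1],[0,0,0,0,0,0,1]]'|grep -E 'pos|ft'
python3 -m jog '[[0,0,0,-8,0,0,1],[0,0,0,0,0,0,1],[0,0,0,0,0,0,1]]'|grep -E 'pos|ft'
```

```text
tool_pos: [519.4, 136.9, 176.4]
ft_force: [-0.5, -0.2, -1.8]
tool_pos: [535.0, 139.5, 176.5]
ft_force: [-0.7, 0.0, -0.8]
tool_pos: [550.9, 142.2, 176.6]
ft_force: [-0.3, 0.2, -1.7]
tool_pos: [557.9, 143.4, 176.4]
ft_force: [-1.3, 0.5, -0.9]
```

```bash
python3 -m jog '[[0,0,0,0,0,4,1],[0,0,0,0,0,4,1],[0,0,0,0,0,4,1],[0,0,0,0,0,0,1],[0,0,0,0,0,0,1]]'|grep -E 'pos|ft'
for i in 1 2; do python3 -m jog '[[0,0,0,0,0,0.5,1],[0,0,0,0,0,0,1],[0,0,0,0,0,0,1]]'|grep -E 'pos|ft'; done
```

```text
tool_pos: [557.6, 143.3, 164.3]
ft_force: [-0.1, -0.3, -1.3]
tool_pos: [557.8, 143.4, 164.0]
ft_force: [0.7, 0.4, -1.3]
tool_pos: [557.9, 143.4, 163.7]
ft_force: [-0.3, 0.2, 0.2]
```

```bash
python3 -m jog '[[0,0,0,0,0,-0.3,1],[0,0,0,-6,0,0,1],[0,0,0,-6,0,0,1],[0,0,0,0,0,0,1],[0,0,0,0,0,0,1]]'|grep -E 'pos|ft'
for i in 1 2 3 4; do python3 -m jog '[[0,0,0,-1.5,0,0,1],[0,0,0,0,0,0,1],[0,0,0,0,0,0,1]]'|grep -E 'pos|ft'; done
```

```text
tool_pos: [570.0, 145.4, 163.8]
ft_force: [0.2, 0.8, 0.4]
tool_pos: [571.1, 145.6, 163.8]
ft_force: [0.4, -0.5, 0.2]
tool_pos: [572.6, 145.8, 163.8]
ft_force: [-0.8, 1.0, -1.2]
tool_pos: [574.1, 146.1, 163.8]
ft_force: [0.8, 0.9, -0.2]
tool_pos: [575.6, 146.3, 163.8]
ft_force: [-0.2, -0.2, -0.5]
```

```bash
for i in 1 2 3; do python3 -m jog '[[0,0,0,-1.5,0,0,1],[0,0,0,0,0,0,1],[0,0,0,0,0,0,1]]'|grep -E 'pos|ft'; done
```

```text
tool_pos: [576.7, 146.5, 163.8]
ft_force: [-4.7, -1.2, 2.4]
tool_pos: [578.1, 146.7, 163.8]
ft_force: [-5.2, -1.9, 3.0]
tool_pos: [579.4, 146.9, 163.7]
ft_force: [-6.4, -1.1, 2.9]
```

```bash
python3 -m jog '[[0,0,0,-0.8,0,0,1],[0,0,0,0,0,0,1],[0,0,0,0,0,0,0.6],[0,0,0,0,0,0,0.2],[0,0,0,0,0,0,-0.1]]'|grep -E 'pos|ft'
python3 -m jog '[[0,0,0,0,0,0,-0.3],[0,0,0,0,0,0,-0.3],[0,0,0,0,0,0,-0.3],[0,0,0,0,0,0,-0.3]]'
python3 -m jog '[[0,0,0,0,0,-15,-0.3],[0,0,0,0,0,-30,-0.3],[0,0,0,0,0,-40,-0.5],[0,0,0,0,0,-20,-1],[0,0,0,0,0,0,-1]]'
python3 -m jog '[[0,0,0,40,0,0,-1],[0,0,0,40,0,0,-1],[0,0,0,40,0,0,-1],[0,0,0,30,0,0,-1],[0,0,0,0,0,0,-1]]'
python3 - <<'E'
from h import *
t=snap('top','tF'); w=snap('wrist','wF'); s=snap('side','sF')
g=t['pixels'].max(2)
# dark handle profile along bar in top view
for q in range(20,145,5):
    p=TIP+U*q+[0,0,185]; u,v=proj(t,p); print(q,[int(u),int(v)],t['pixels'][int(v),int(u)].tolist(),end=' ')
E
```

```text
tool_pos: [581.0, 147.2, 163.9]
ft_force: [0.3, 0.7, -0.1]
time: 42.65
tool_pos: [580.9, 147.2, 163.9]
tcp_rot: [-180.0, 0.0, -170.6]
ft_force: [1.1, 0.2, 1.1]
finger_gap: 55.3
grip_force: 0.0
time: 43.15
tool_pos: [583.0, 147.6, 275.2]
tcp_rot: [-180.0, 0.5, -170.6]
ft_force: [0.8, 0.6, 0.5]
finger_gap: 85.5
grip_force: 0.0
time: 43.65
tool_pos: [430.0, 122.3, 268.5]
tcp_rot: [180.0, -0.1, -170.5]
ft_force: [0.3, 0.3, 0.3]
finger_gap: 85.4
grip_force: 0.0
20 [244, 225] [60, 59, 49] 25 [244, 223] [58, 58, 48] 30 [244, 220] [60, 59, 50] 35 [243, 218] [58, 58, 49] 40 [243, 216] [59, 59, 50] 45 [243, 213] [58, 57, 49] 50 [242, 211] [80, 76, 68] 55 [242, 209] [81, 76, 70] 60 [242, 207] [81, 77, 70] 65 [241, 204] [81, 77, 71] 70 [241, 202] [77, 74, 75] 75 [241, 200] [75, 74, 75] 80 [240, 197] [74, 73, 73] 85 [240, 195] [75, 74, 75] 90 [240, 193] [75, 74, 74] 95 [239, 191] [74, 74, 74] 100 [239, 188] [75, 75, 75] 105 [239, 186] [147, 127, 82] 110 [238, 184] [143, 144, 144] 115 [238, 182] [85, 73, 52] 120 [238, 179] [181, 157, 99] 125 [237, 177] [94, 96, 97] 130 [237, 175] [70, 72, 74] 135 [237, 172] [61, 63, 67] 140 [236, 170] [149, 153, 158]
```

Run:
```python
from h import *
w=snap('wrist'); t=snap('top')
for n,d in(('w',w),('t',t)):
  print(n)
  for q in range(34,110,2):
    u,v=map(int,proj(d,TIP+U*q+[0,0,201]))
    if v<480: print(q,(u,v),d['pixels'][v,u].tolist(),end=' ')
  print()
```

```text
w
34 (323, 422) [10, 9, 5] 36 (323, 424) [16, 14, 17] 38 (323, 427) [14, 11, 7] 40 (323, 429) [16, 18, 21] 42 (323, 431) [19, 24, 20] 44 (323, 433) [20, 23, 19] 46 (323, 435) [24, 24, 25] 48 (323, 437) [21, 26, 22] 50 (323, 439) [20, 24, 24] 52 (323, 441) [18, 17, 20] 54 (323, 443) [24, 25, 26] 56 (323, 445) [13, 13, 15] 58 (323, 447) [16, 11, 18] 60 (323, 449) [15, 18, 14] 62 (323, 451) [17, 23, 22] 64 (323, 453) [14, 20, 19] 66 (323, 454) [12, 16, 20] 68 (323, 456) [21, 23, 22] 70 (323, 458) [12, 19, 20] 72 (323, 460) [24, 26, 27] 74 (323, 462) [21, 24, 25] 76 (323, 464) [24, 24, 24] 78 (323, 466) [20, 20, 21] 80 (323, 468) [23, 17, 21] 82 (323, 470) [18, 17, 24] 84 (323, 471) [20, 23, 24] 86 (323, 473) [22, 23, 25] 88 (323, 475) [22, 21, 21] 90 (323, 477) [23, 20, 22] 92 (323, 479) [27, 26, 26] 
t
34 (242, 217) [58, 58, 49] 36 (242, 216) [58, 58, 49] 38 (242, 215) [59, 59, 50] 40 (242, 214) [58, 57, 49] 42 (242, 213) [58, 57, 49] 44 (241, 212) [86, 83, 66] 46 (241, 211) [70, 69, 56] 48 (241, 210) [74, 71, 62] 50 (241, 209) [80, 76, 68] 52 (241, 209) [80, 76, 68] 54 (241, 208) [82, 78, 70] 56 (241, 207) [82, 77, 70] 58 (240, 206) [88, 83, 75] 60 (240, 205) [83, 79, 72] 62 (240, 204) [82, 78, 71] 64 (240, 203) [80, 76, 69] 66 (240, 202) [81, 77, 70] 68 (240, 201) [81, 77, 70] 70 (240, 200) [79, 77, 70] 72 (239, 199) [80, 76, 69] 74 (239, 198) [77, 75, 74] 76 (239, 197) [76, 75, 75] 78 (239, 196) [74, 73, 73] 80 (239, 195) [75, 74, 75] 82 (239, 195) [75, 74, 75] 84 (239, 194) [75, 74, 74] 86 (238, 193) [75, 75, 75] 88 (238, 192) [75, 75, 76] 90 (238, 191) [74, 75, 75] 92 (238, 190) [74, 74, 75] 94 (238, 189) [75, 75, 75] 96 (238, 188) [74, 74, 73] 98 (238, 187) [74, 74, 74] 100 (238, 186) [150, 131, 84] 102 (237, 185) [133, 115, 83] 104 (237, 184) [116, 116, 112] 106 (237, 183) [94, 85, 71] 108 (237, 183) [94, 85, 71]
```

```bash
python3 -m jog '[[0,0,0,0,-20,-10,-1],[0,0,0,0,-45,0,-1],[0,0,0,0,-45,0,-1],[0,0,0,0,-45,0,-1],[0,0,0,0,-45,0,-1]]' >/dev/null
python3 -m jog '[[0,0,0,0,-45,0,-1],[0,0,0,0,-40,0,-1],[0,0,0,0,-20,0,-1],[0,0,0,0,0,0,-1],[0,0,0,0,0,0,-1]]'
python3 - <<'E'
from h import *
t=snap('top','tG')
for q in range(30,112,2):
    u,v=map(int,proj(t,TIP+U*q+[0,0,201])); print(q,(u,v),t['pixels'][v,u].tolist(),end=' ')
print()
for b in range(-26,28,4):
    print(b,[int(t['pixels'][int(v),int(u)].max()) for u,v in [proj(t,TIP+U*q+np.array([-U[1],U[0],0])*b+[0,0,201]) for q in (46,50,54,58,62,66,70,74,78,82,86,90,94,98)]])
E
```

```text
time: 44.9
tool_pos: [483.1, -178.5, 278.1]
tcp_rot: [179.9, -0.1, -170.6]
ft_force: [0.4, 0.7, 0.1]
finger_gap: 85.6
grip_force: 0.0
30 (242, 219) [40, 41, 41] 32 (242, 218) [39, 40, 41] 34 (242, 217) [38, 38, 39] 36 (242, 216) [38, 39, 40] 38 (242, 215) [39, 39, 41] 40 (242, 214) [50, 50, 53] 42 (242, 213) [70, 68, 70] 44 (241, 212) [73, 72, 74] 46 (241, 211) [72, 71, 72] 48 (241, 210) [72, 71, 73] 50 (241, 209) [72, 72, 73] 52 (241, 209) [72, 72, 73] 54 (241, 208) [72, 71, 74] 56 (241, 207) [71, 71, 73] 58 (240, 206) [69, 70, 71] 60 (240, 205) [70, 70, 72] 62 (240, 204) [70, 70, 73] 64 (240, 203) [71, 71, 72] 66 (240, 202) [70, 70, 72] 68 (240, 201) [69, 70, 71] 70 (240, 200) [69, 70, 71] 72 (239, 199) [70, 70, 71] 74 (239, 198) [70, 70, 71] 76 (239, 197) [69, 69, 71] 78 (239, 196) [69, 70, 70] 80 (239, 195) [69, 70, 71] 82 (239, 195) [69, 70, 71] 84 (239, 194) [70, 70, 72] 86 (238, 193) [69, 70, 71] 88 (238, 192) [69, 70, 71] 90 (238, 191) [70, 71, 72] 92 (238, 190) [70, 70, 72] 94 (238, 189) [69, 69, 71] 96 (238, 188) [69, 70, 71] 98 (238, 187) [70, 69, 72] 100 (238, 186) [144, 
[... 315 characters left out ...]
, 40, 40, 37, 41, 58, 68]
-14 [73, 70, 72, 73, 70, 65, 70, 67, 66, 67, 68, 66, 68, 69]
-10 [73, 72, 73, 73, 72, 72, 71, 70, 70, 71, 70, 71, 71, 71]
-6 [72, 74, 72, 73, 71, 71, 72, 71, 71, 71, 70, 70, 71, 70]
-2 [72, 73, 72, 73, 72, 72, 70, 71, 71, 70, 71, 71, 71, 70]
2 [73, 72, 72, 72, 72, 71, 70, 71, 72, 71, 71, 71, 72, 72]
6 [73, 73, 71, 73, 71, 71, 69, 71, 70, 71, 72, 70, 71, 71]
10 [72, 73, 74, 73, 72, 71, 70, 72, 71, 71, 71, 70, 71, 71]
14 [73, 73, 73, 73, 72, 71, 71, 71, 72, 71, 71, 71, 71, 72]
18 [72, 73, 100, 72, 71, 72, 71, 70, 76, 71, 70, 70, 71, 72]
22 [72, 72, 144, 94, 72, 73, 72, 165, 137, 60, 98, 110, 115, 111]
26 [112, 72, 177, 83, 72, 74, 72, 174, 153, 89, 110, 115, 117, 115]
```

```bash
python3 -c "
from bench import r
print(r.hand_in())"
```

```text
the job is handed in; nothing more can be done
None
```

The three pans hang on the hook in the order large, medium, small, open fronts facing the tip. A final top-camera check showed the handles touching with no gap and the rear one against the stop. The stop gave about 4 mm on each push at roughly 6 N. The job was handed in at about 45 s, and no verdict came back.

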